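Raise the instrument head on its leaning telescopic stand by one hole

ROBOT

A 6-joint arm with a two-finger parallel gripper is mounted at the origin on the work surface. World frame = base frame: x ahead of the robot, y to its left, z up, the work surface at z = 0. Lengths are in m, angles in rad, forces in N, time in s.
With the tool pointing down it reaches from about 0.275 to 0.825 m from the base axis. Payload 5.2 kg.
Tool frame: the origin (TCP) lies on the centre line of the jaws, within the pads' length; the fingertips stand 17 mm ahead of it and the grasp point (between the pads) lies 2 mm behind it; z points along the fingers, y is the line along which they close (so a half turn about z gives the same grasp; the last joint's range is limited). The gripper opens to 93 mm and grips with 3 to 60 N. Pads are 15 mm wide; open, the fingers measure 128 mm over their backs; the gripper's body (75 mm by 188 mm) begins 65 mm behind the grasp point.
Start: joints at [0.967, 0.259, 1.535, -0, 1.348, -0.203], TCP at [0.215, 0.506, 0.236] pointing down, gripper open.
Joint ranges: [-3.14, 3.14], [-0.91, 2.08], [0.19, 2.58], [-1.22, 4.36], [0.22, 2.71], [-3.12, 3.12]. Speed limits (rad/s): [2.57, 2.57, 3.14, 3.14, 3.14, 3.14].

INTERFACE

Orientations are given as a unit quaternion [w, x, y, z].
In Python, from cell import env gives the robot as it stands.
- The arm moves only by the shell command python3 -m creep 'ROWS' [FORCE]. ROWS is JSON, a list of rows, each a list of 5 numbers: the opening, from 0 (shut) to 1 (fully open), then the shift along the tool's x, y, z normalised to -1 to 1, where 1 is 0.5 m, then the turn about the tool's z normalised to -1 to 1, where 1 is pi rad. A call has 1 to 8 rows; each row shifts and turns the commanded pose from where the row before left it, along the tool's axes as they then stand; what a row does not reach is not made up. A row lasts 1/10 s, in which the tool goes at most 50 mm and 8.59 degrees, less where a joint would pass 70% of its speed; a pose out of reach is approached as far as the arm can. A call with a number of a shift or a turn outside -1 to 1 is refused whole. A call with a gripper value outside its range is refused whole. The fingers move at their own pace and stop on an object; FORCE is the grip in N (left out, the last holds). Time passes only in rows, so rows that do not move let the fingers close. It gives the time, the measured TCP pose, the force, the opening and the grip force at its end, in the units of the state.
- env.get_state(): the state, without advancing time (a new reading comes with each control period).
- env.camera(name): name is "side" or "top"; returns the picture (384x512x3 uint8, red, green, blue); there is no depth.
- env.get_calibration(name): a dict with "fx", "fy", "cx", "cy" (pixels), "dist_coeffs" ([k1, k2, p1, p2, k3] as OpenCV has them; the pictures are not rectified), "extrinsics" (4x4, takes a point from camera to world coordinates). Camera axes: x right, y down, z forward; pixel columns grow to the right and rows downward; lengths in m; the calibration is good to about 2 mm. A picture is of the moment at which its call begins. get_calibration takes no time and is no camera call.
- env.job_done(): hands the job in; it is judged then, once.
The state is a dict: "clock": time; "qpos": joint angles; "qd": joint speeds; "joint_torque": joint torques, N m; "eef_pos": TCP position; "tcp_rot": TCP orientation; "force": force on the tool from outside, world axes, zero at the start; "wrist_torque": the same for the moment, N m; "finger_gap": finger opening in m; "grip_force": force on a finger pad.
Only numpy, scipy, OpenCV 4.12 (cv2) and the standard library are available. Lean on these libraries where they do the work, as an engineer would, in place of code of your own. Each camera call takes 0.05 s, during which the arm holds its last target. There are 200 camera calls.

TASK

Raise the instrument head on the leaning telescopic stand by exactly one hole: first swing the clamp lever fully open, then press in the sprung button on the side of the sleeve and slide the sleeve uphill along its tube until the button pops fully out through the next hole. Then swing the clamp lever fully shut again and let go; leave the hex key, the spare post and the blue laser box where they are.

Things in the scene. Friction and masses are not known exactly. Their poses are not given: they have to be found in the camera images.
- stand: Fixed stand: grey base plate 300 x 110 x 14 mm on the bench, dark foot block at its -x end. Origin at the centre of the underside, x towards the uphill end, y left, z up. From the foot a square steel inner tube (30 x 30 mm) leans up at 25 degrees from horizontal towards +x: in this frame uphill is (0.906, 0, 0.423), the normal to its upper face (-0.423, 0, 0.906).
- tube_low (a point): Point on the axis of the fixed inner tube, at its lower end by the foot block; (-130, 0, 75) mm in the stand's frame. Axes x uphill along the tube, y left, z normal to its upper face. A black sleeve 200 mm long, 36 x 36 mm across, slides on the tube, centred on its axis; at the start it begins 90 mm uphill of here. Its flat sides may be gripped across y.
- head_face (a point): Middle of the downhill face of the instrument head, a black box 56 mm wide (y), 35 mm long, standing on the sleeve's top end from 18 to 108 mm above the tube's axis; lens barrel on its uphill side. Moves with the sleeve. It stands 60 mm uphill of the first hole, so a hand coming straight down there meets it: lean the tool 20 to 45 degrees, hand to the downhill side.
- sleeve (a joint): Slide of the sleeve along the tube, m: 0 at the start (button through the first hole), grows uphill; 0.040 = next hole, 0.080 = third hole. Sleeve and head weigh about 0.6 kg; rail friction (about 4 N) holds them where they are left. In a hole there is about 1 mm of play either way.
- button (a joint): Press of the sprung button, m: 0 = fully out, 0.006 = flush with the sleeve's side. Spring: 4 N at first, 8 N at flush. Out, it locks the sleeve. Squeeze it flush between two fingers across the sleeve and push 10 to 15 N uphill: its dome rides in under the sleeve's wall and stays in until the next hole, where it pops out unless a finger covers that hole.
- button_tip (a point): Tip of the brass button's dome (14 mm across). The button sits in the fixed inner tube, 195 mm up from its lower end, and sticks out 6 mm through the sleeve's left (+y) side: the tip is 24 mm left of the tube's axis when out. It does not travel with the sleeve. Axes as the tube.
- first_hole (a point): Centre of the sleeve's first hole (16 mm across) in its left (+y) side face, 18 mm from the axis, 105 mm from the sleeve's lower end. The button is in it at the start. Moves with the sleeve; axes as the tube.
- second_hole (a point): Centre of the next hole, in the same side face 40 mm downhill of the first. Moves with the sleeve; axes as the tube.
- lever (a joint): Angle of the aluminium clamp lever, rad: 0 = shut (arm points straight downhill over the tube), grows as it swings to the right (-y), parallel to the tube's upper face, to its stop at 1.2 (open). Stays where left (about 1.3 N at the knob). Shut, it blocks the sleeve; from about 0.5 rad the sleeve is free. It shuts only with the sleeve at a hole.
- lever_pivot (a point): Pivot of the clamp lever, on top of the sleeve 12 mm from its lower end, 30 mm from the tube's axis along the normal. Moves with the sleeve. Under the arm, 22 mm from the pivot, a 6 mm steel pin (the clamp's dog) reaches down to the tube.
- lever_knob (a point): Middle of the round upright knob at the lever's end, 65 mm from the pivot: 14 mm in diameter, 26 mm high along the normal (13 mm either side of this point, which is 43 mm from the tube's axis). Arm: 70 mm long, 12 mm wide, 8 mm thick, its top 13 mm below this point, its underside 7 mm above the tube.
- hex_key: Bystander: bent dark steel hex key, 140 mm long and 8 mm thick, lying on the bench to the right of the stand. Origin under its long leg.
- spare_post: Bystander: steel post 25 mm in diameter on a round dark foot 60 mm in diameter, 75 mm high, to the left of the stand. Origin under the foot's centre.
- laser_box: Bystander: blue finned laser box 70 x 50 x 38 mm on the bench to the left of the stand. Origin under its centre.

How it is judged:
On the way, in this order (a step that is already met when the one before it is completed fails the run):
1. the clamp lever is swung open (past 0.7 rad) while the sleeve is still at its first hole (value of joint lever above 0.7 rad and value of joint sleeve below 0.005 m), for 0.1 s.
2. the sleeve is one hole up (within 2.5 mm of 40 mm) and the button is out through the second hole, the lever still open (value of joint sleeve between 0.0375 and 0.0425 m and value of joint button below 0.0015 m and value of joint lever above 0.4 rad), for 0.2 s.
At the end, for the whole second after the job is handed in: The sleeve is one hole up (40 mm, within 2.5 mm), the button is out through the second hole (pressed less than 1.5 mm), and the clamp lever is shut (below 0.2 rad) (value of joint sleeve between 0.0375 and 0.0425 m and value of joint button below 0.0015 m and value of joint lever below 0.2 rad); the robot touches nothing.
It fails at once if a bystander (hex key, spare post, laser box) is pushed more than 20 mm (distance of any of hex_key, spare_post, laser_box from where it was at the start of the episode above 0.02 m).
It also fails if it takes over 64 s, if anything falls off the work surface, if the arm or the gripper's body presses on something with over 40 N, if the wrist force passes 120 N, or if a joint passes its speed limit or range.

## Working session

There is one attempt and no reset: what is moved stays moved. The work goes in short steps, Python scripts to look and compute and a shell command to move; the robot and the scene stay as the last step left them, time stands still between calls to the robot, and variables do not carry over. Pictures are saved under pics/ and viewed, at most 10 in all, crops included, and the job is handed in when it is done.

```bash
ls; mkdir -p pics; python3 - <<'E'
from cell import env
import cv2,numpy as np
np.set_printoptions(precision=4,suppress=True)
for n in("side","top"):
    cv2.imwrite(f"pics/{n}0.png",cv2.cvtColor(env.camera(n),cv2.COLOR_RGB2BGR)); print(env.get_calibration(n))
print(env.get_state())
E
```

```text
pics
{'fx': 477.1101876789316, 'fy': 477.1101876789316, 'cx': 249.30660216829682, 'cy': 193.99264984779387, 'dist_coeffs': array([-0.0375,  0.    ,  0.    ,  0.    ,  0.    ]), 'extrinsics': array([[ 0.8952, -0.2373,  0.3773,  0.1754],
       [-0.4457, -0.4783,  0.7567, -0.7948],
       [ 0.0009, -0.8455, -0.5339,  0.741 ],
       [ 0.    ,  0.    ,  0.    ,  1.    ]])}
{'fx': 444.6031095821888, 'fy': 444.6031095821888, 'cx': 258.9998433586505, 'cy': 194.68578007635, 'dist_coeffs': array([-0.0392,  0.    ,  0.    ,  0.    ,  0.    ]), 'extrinsics': array([[-0.0162, -0.9993,  0.033 ,  0.5644],
       [-0.9999,  0.0161, -0.0029,  0.0688],
       [ 0.0024, -0.033 , -0.9995,  1.1011],
       [ 0.    ,  0.    ,  0.    ,  1.    ]])}
{'clock': 0.1, 'qpos': array([ 0.9672,  0.2593,  1.536 , -0.    ,  1.348 , -0.2028]), 'qd': array([ 0.0004,  0.0001, -0.0037,  0.0005,  0.0011, -0.0006]), 'joint_torque': array([  0.0019, -43.8213, -28.4646,   0.072 ,   0.0361,  -0.0001]), 'eef_pos': array([0.2143, 0.506 , 0.2349]), 'tcp_rot': array([-0.0003,  0.1991,  0.98  , -0.0008]), 'force': array([ 0.1732, -0.39  ,  0.3015]), 'wrist_torque': array([ 0.0316,  0.0102, -0.008 ]), 'grip_force': 0.0, 'finger_gap': 0.09283261182742347}
```

View pics/side0.png

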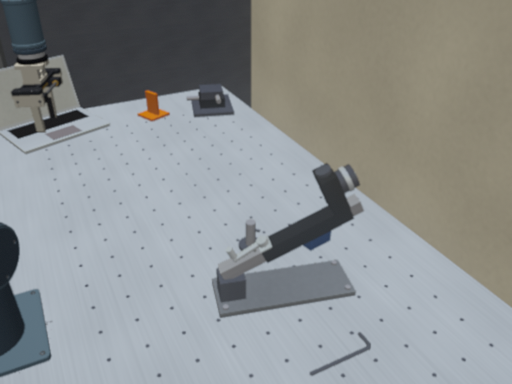

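View pics/top0.png

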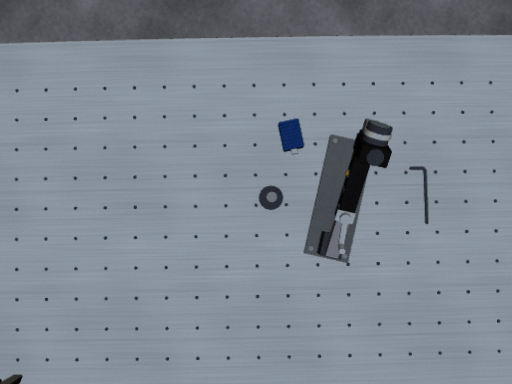

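The side view shows the stand with its foot at about (230,283), leaning up to the head at (335,195), and the hex key at (340,355). In the top view the plate corners are near (333,135), (305,253) and (348,262), with the knob near (342,252), the laser box at (291,135) and the post at (271,197). I'll crop for exact corners.

```bash
python3 - <<'E'
import cv2
a=cv2.imread("pics/top0.png")[105:275,260:440]; b=cv2.imread("pics/side0.png")[155:315,200:370]
cv2.imwrite("pics/crop.png",cv2.hconcat([cv2.resize(a,(400,378)),cv2.resize(b,(400,378))]) if 0 else cv2.resize(a,None,fx=3.5,fy=3.5,interpolation=cv2.INTER_CUBIC))
E
```

```text
(no output)
```

View pics/crop.png

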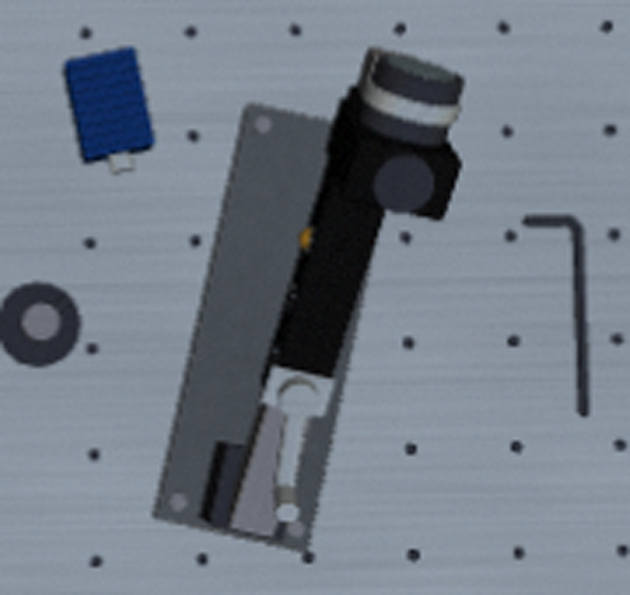

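The crop shows the plate corners at crop pixels (247,103), (152,516) and (308,552), the brass button at (306,239) and the knob top at (287,512). Next I'll compute the pose.

```bash
cat > h.py <<'E'
from cell import env
import cv2,numpy as np
from scipy.spatial.transform import Rotation as R
np.set_printoptions(precision=4,suppress=True)
def K(n):
    c=env.get_calibration(n); return np.array([[c['fx'],0,c['cx']],[0,c['fy'],c['cy']],[0,0,1]]),np.array(c['dist_coeffs']),np.array(c['extrinsics'])
def onz(n,px,z):
    k,d,E=K(n); p=cv2.undistortPoints(np.float64(px).reshape(-1,1,2),k,d)[:,0]
    r=np.c_[p,np.ones(len(p))]@E[:3,:3].T; o=E[:3,3]; return o+r*((z-o[2])/r[:,2])[:,None]
def proj(n,P):
    k,d,E=K(n); T=np.linalg.inv(E); return cv2.projectPoints(np.float64(P).reshape(-1,1,3),cv2.Rodrigues(T[:3,:3])[0],T[:3,3],k,d)[0][:,0]
E
python3 - <<'E'
from h import *
c=lambda u,v:(260+(u+.5)/3.5-.5,105+(v+.5)/3.5-.5)
P=onz("top",[c(247,103),c(152,516),c(308,552)],.014); print(P,np.linalg.norm(P[0]-P[1]),np.linalg.norm(P[1]-P[2]))
ce=(P[0]+P[2])/2; d=P[0]-P[1]; yaw=np.arctan2(d[1],d[0]); e=P[1]-P[2]; y2=np.arctan2(e[1],e[0])-np.pi/2
print("centre",ce,"yaw",yaw,y2)
yaw=(3*yaw+y2)/4 if abs(yaw-y2)<.05 else yaw
Rs=R.from_euler('z',yaw).as_matrix(); o=np.array([*ce[:2],0])
S=lambda p:o+Rs@np.array(p)
Rt=Rs@R.from_euler('y',-25,degrees=True).as_matrix()
lo=S([-.13,0,.075]); T=lambda p:lo+Rt@np.array(p)
names=dict(button=T([.195,.024,0]),knob=T([.037,0,.043]),knobtop=T([.037,0,.056]),pivot=T([.102,0,.03]),headtopmid=T([.255,0,.108]))
for k,v in names.items(): print(k,v,proj("top",v),proj("side",v))
print("crop px of button,knobtop in top:",c(306,239),c(287,512)); print([proj("side",S([x,y,.014]))[0] for x,y in((-.15,.055),(-.15,-.055),(.15,.055),(.15,-.055))])
print("Rt",Rt)
np.savez("pose.npz",lo=lo,Rt=Rt,o=o,yaw=yaw)
print("bystanders",onz("top",[c(110,105),c(40,322),c(580,330)],.02))
E
```

```text
[[ 0.7468 -0.1122  0.014 ]
 [ 0.4585 -0.0396  0.014 ]
 [ 0.4315 -0.1481  0.014 ]] 0.2972733718471186 0.1118020931095688
centre [ 0.5892 -0.1301  0.014 ] yaw -0.2465673132344852 -0.24392323312703623
button [ 0.6403 -0.1182  0.1574] [[345.0895 172.3043]] [[303.7968 222.4021]]
knob [ 0.478  -0.1022  0.1296] [[336.9236 247.7054]] [[230.3535 250.2938]]
knobtop [ 0.4726 -0.1009  0.1414] [[337.3238 250.6636]] [[227.5404 246.0745]]
pivot [ 0.5404 -0.1179  0.1453] [[344.8796 219.0964]] [[261.4176 239.9673]]
headtopmid [ 0.643  -0.1436  0.2806] [[371.6568 165.1617]] [[315.9767 176.7131]]
crop px of button,knobtop in top: (347.07142857142856, 172.92857142857144) (341.6428571428571, 250.92857142857142)
[array([211.3931, 277.6145]), array([219.4216, 313.3309]), array([337.8548, 258.9901]), array([356.425 , 291.1365])]
Rt [[ 0.879   0.2434 -0.4099]
 [-0.2206  0.9699  0.1029]
 [ 0.4226  0.      0.9063]]
bystanders [[ 0.7458 -0.0152  0.02  ]
 [ 0.5948  0.0364  0.02  ]
 [ 0.5831 -0.3414  0.02  ]]
```

```bash
python3 - <<'E'
import cv2
b=cv2.imread("pics/side0.png")[155:315,200:370]
cv2.imwrite("pics/crops.png",cv2.resize(b,None,fx=3.5,fy=3.5,interpolation=cv2.INTER_CUBIC))
E
```

```text
(no output)
```

View pics/crops.png

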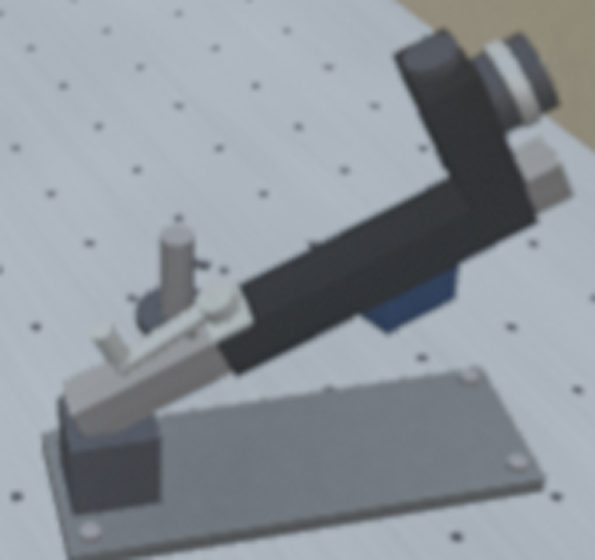

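Checking against the images, the plate corners agree within about 2 px in both views. The knob sits about 8° to the right of straight, so the lever starts slightly open.

The rows only turn about the tool's z, so a lean isn't directly commandable. I'll raise the hand, align it with the tube, and see how the arm behaves at the edge of its reach, because the button needs that lean.

```bash
cat > st.py <<'E'
from h import *
s=env.get_state(); q=s['tcp_rot']; M=R.from_quat([*q[1:],q[0]]).as_matrix(); z=np.load("pose.npz"); Rt=z['Rt']
print("t",s['clock'],"p",s['eef_pos'],"tube",Rt.T@(s['eef_pos']-z['lo']),"q",s['qpos'],"F",s['force'],"gap",s['finger_gap'],s['grip_force']); print("tool axes in cols, tube frame",(Rt.T@M).tolist(),"\nworld zaxis",M[:,2],"world x",M[:,0])
E
python3 -m creep '[[1,0,0,-0.08,-0.025],[1,0,0,-0.08,-0.025],[1,0,0,-0.08,0],[1,0,0,-0.08,0],[1,-0.07,-0.06,-0.02,0],[1,-0.07,-0.06,-0.02,0],[1,-0.07,-0.06,-0.02,0],[1,-0.07,-0.06,-0.02,0]]' 20
python3 -m creep '[[1,-0.07,-0.06,0,0],[1,-0.07,-0.06,0,0],[1,-0.07,-0.06,0,0],[1,-0.07,-0.06,0,0],[1,-0.07,-0.06,0,0],[1,-0.07,-0.06,0,0]]'
python3 st.py
```

```text
clock: 0.9
eef_pos: [0.3218, 0.3547, 0.4357]
tcp_rot: [-0.0, 0.121, 0.993, -0.0]
force: [1.1, 0.4, 0.1]
finger_gap: 0.0929
grip_force: 0.0
clock: 1.5
eef_pos: [0.4824, 0.1291, 0.4354]
tcp_rot: [-0.0, 0.122, 0.993, 0.0]
force: [0.8, -0.0, 0.7]
finger_gap: 0.0928
grip_force: 0.0
t 1.5 p [0.4824 0.1291 0.4354] tube [0.1191 0.2254 0.3421] q [ 0.0376  0.1091  1.246   0.0001  1.7869 -1.2893] F [ 0.7716 -0.0087  0.6655] gap 0.09277075998901052 0.0
tool axes in cols, tube frame [[-0.9061212021494427, -0.0018562224333081808, -0.4230140913179219], [-0.0020396563205831433, 0.9999979197181376, -1.901292375100381e-05], [0.42301324662159584, 0.0008455753517267035, -0.906123103217759]] 
world zaxis [-0.0004  0.0001 -1.    ] world x [-0.9704  0.2415  0.0004]
```

```bash

python3 -m creep '[[1,-0.03,-0.09,0,0],[1,-0.03,-0.09,0,0],[1,-0.03,-0.09,0,0],[1,-0.03,-0.09,0,0],[1,-0.03,-0.09,0,0],[1,-0.09,0,0,0],[1,-0.09,0,0,0],[1,-0.09,0,0,0]]'
python3 -m creep '[[1,-0.09,0,0,0],[1,-0.09,0,0,0],[1,-0.09,0,0,0],[1,-0.09,0,0,0],[1,-0.09,0,0,0],[1,-0.09,0,0,0]]'
python3 st.py
```

```text
clock: 2.3
eef_pos: [0.6323, -0.1395, 0.4354]
tcp_rot: [-0.0, 0.122, 0.992, 0.0]
force: [0.4, -0.4, 1.0]
finger_gap: 0.0934
grip_force: 0.0
clock: 2.9
eef_pos: [0.813, -0.1853, 0.3853]
tcp_rot: [0.035, 0.122, 0.992, -0.003]
force: [0.1, 0.5, 0.7]
finger_gap: 0.093
grip_force: 0.0
t 2.9 p [ 0.813  -0.1853  0.3853] tube [0.4579 0.001  0.1289] q [-0.3618  0.8549  0.1896  0.0116  2.0276 -1.6832] F [0.0895 0.5058 0.6693] gap 0.09297739657722974 0.0
tool axes in cols, tube frame [[-0.933711938438106, -0.0009898879137566013, -0.35802379270108947], [-0.0019618810983756028, 0.9999953103590736, 0.002351655250226807], [0.3580197858229491, 0.0028981686938964416, -0.9337095017067736]] 
world zaxis [ 0.0686 -0.0148 -0.9975] world x [-0.968   0.2409 -0.0701]
```

The tool leans outward when pushed past its reach (4° so far). I'll push further and then check whether the lean holds on the way back.

```bash

python3 -m creep '[[1,-0.1,0,0,0],[1,-0.1,0,0,0],[1,-0.1,0,0,0],[1,-0.1,0,0,0],[1,-0.1,0,0,0],[1,-0.1,0,0,0],[1,-0.1,0,0,0],[1,-0.1,0,0,0]]'
python3 st.py
python3 -m creep '[[1,0.1,0,0,0],[1,0.1,0,0,0]]'
python3 st.py
```

```text
clock: 3.7
eef_pos: [0.9467, -0.2226, 0.3228]
tcp_rot: [0.168, 0.12, 0.978, -0.018]
force: [0.4, -0.6, -0.3]
finger_gap: 0.0931
grip_force: 0.0
t 3.7 p [ 0.9467 -0.2226  0.3228] tube [ 0.5572 -0.0026  0.0136] q [-0.3614  0.9541  0.1891  0.0452  1.6608 -1.6766] F [ 0.4278 -0.5628 -0.3443] gap 0.09311547764436066 0.0
tool axes in cols, tube frame [[-0.995390358168591, -0.0002462486230903573, -0.0959060698111426], [-0.0008840063746812124, 0.9999777802551414, 0.006607384409102748], [0.09590231174342805, 0.006661708310618039, -0.9953684585341503]] 
world zaxis [ 0.3253 -0.0748 -0.9426] world x [-0.9145  0.2286 -0.3338]
clock: 3.9
eef_pos: [0.8944, -0.2107, 0.3007]
tcp_rot: [0.167, 0.12, 0.978, -0.017]
force: [1.8, -0.2, 0.7]
finger_gap: 0.093
grip_force: 0.0
t 3.9 p [ 0.8944 -0.2107  0.3007] tube [ 0.4994 -0.0039  0.0162] q [-0.3708  0.7531  0.6326  0.0489  1.4212 -1.6968] F [ 1.751  -0.1786  0.678 ] gap 0.09301708824605426 0.0
tool axes in cols, tube frame [[-0.9951769706943471, -0.00010766127784291012, -0.09809579709993772], [-0.0008016131786209063, 0.9999749338957357, 0.00703484161376889], [0.09809258084042224, 0.007079547250227697, -0.9951521117873372]] 
world zaxis [ 0.3234 -0.0739 -0.9434] world x [-0.9152  0.2289 -0.3317]
```

The lean persists. A little more brings the tool square to the tube at 25°.

```bash

python3 -m creep '[[1,-0.1,0,0,0],[1,-0.1,0,0,0],[1,-0.1,0,0,0],[1,-0.08,0,0,0]]'
python3 st.py
```

```text
clock: 4.3
eef_pos: [0.9765, -0.2322, 0.3261]
tcp_rot: [0.209, 0.119, 0.97, -0.022]
force: [-0.4, 0.7, -0.4]
finger_gap: 0.0927
grip_force: 0.0
t 4.3 p [ 0.9765 -0.2322  0.3261] tube [ 0.5869 -0.0047  0.0034] q [-0.3639  0.9638  0.1876  0.0566  1.5693 -1.679 ] F [-0.3509  0.7345 -0.3804] gap 0.09268098389029282 0.0
tool axes in cols, tube frame [[-0.9999277427798371, -0.00035270235802533186, -0.012016023479781212], [-0.000450569184072109, 0.9999667440418976, 0.00814296000582196], [0.012012751834212434, 0.008147785668063127, -0.9998946481415315]] 
world zaxis [ 0.4013 -0.0923 -0.9113] world x [-0.884   0.2214 -0.4117]
```

Now square to the tube (tool x is downhill, tool z is minus the normal). I'll come back above the head to the knob.

```bash

python3 -m creep '[[0.5,0.1,0,0,0],[0.5,0.1,0,0,0],[0.5,0,0,-0.1,0],[0.5,0,0,-0.1,0],[0.5,0,0,-0.1,0],[0.5,0,0,-0.1,0],[0.5,0,0,0,0]]'; python3 st.py
python3 - <<'E'
from h import *
z=np.load("pose.npz"); print((onz("top",[(341.64,250.93)],.1414)-z['lo'])@z['Rt'])
E
```

```text
clock: 5.0
eef_pos: [0.8438, -0.201, 0.5011]
tcp_rot: [0.218, 0.118, 0.968, -0.024]
force: [0.2, 1.2, 1.4]
finger_gap: 0.047
grip_force: 0.0
t 5.0 p [ 0.8438 -0.201   0.5011] tube [ 0.5374 -0.0068  0.2195] q [-0.3895  0.6179  0.4317  0.0679  1.6538 -1.6973] F [0.1927 1.2203 1.3942] gap 0.047009726359313476 0.0
tool axes in cols, tube frame [[-0.9999761215621644, -0.002187619972404499, 0.006555198269175063], [-0.002145845363900783, 0.9999773897499571, 0.006373016282474371], [-0.0065689917922070965, 0.006358797662985881, -0.9999582061461946]] 
world zaxis [ 0.4172 -0.0981 -0.9035] world x [-0.8769  0.2179 -0.4286]
[[ 0.0384 -0.0092  0.0554]]
```

```bash

python3 -m creep '[[0.5,0.09,0,0,0],[0.5,0.1,0,0,0],[0.5,0.1,0,0,0],[0.5,0.1,0,0,0],[0.5,0.1,0,0,0],[0.5,0.1,0,0,0],[0.5,0.1,0,0,0],[0.5,0.1,0,0,0]]'
python3 -m creep '[[0.5,0.1,0,0,0],[0.5,0.1,0,0,0],[0.5,0,0,0.08,0],[0.5,0,0,0.08,0],[0.5,0,0,0,0]]'; python3 st.py; python3 - <<'E'
from h import *
a=cv2.cvtColor(env.camera("side"),cv2.COLOR_RGB2BGR)[120:320,180:370]
cv2.imwrite("pics/s1.png",cv2.resize(a,None,fx=3,fy=3,interpolation=cv2.INTER_CUBIC))
E
```

```text
clock: 5.8
eef_pos: [0.5037, -0.1162, 0.3279]
tcp_rot: [0.21, 0.118, 0.97, -0.022]
force: [-0.6, -0.6, 0.7]
finger_gap: 0.0469
grip_force: 0.0
clock: 6.3
eef_pos: [0.4476, -0.101, 0.2109]
tcp_rot: [0.207, 0.119, 0.971, -0.02]
force: [-0.4, 0.9, -0.1]
finger_gap: 0.0459
grip_force: 0.0
t 6.3 p [ 0.4476 -0.101   0.2109] tube [ 0.0444 -0.0063  0.1293] q [-0.5807 -0.1366  2.1055  0.2039  0.7883 -2.0237] F [-0.4141  0.933  -0.0684] gap 0.04585669094285326 0.0
tool axes in cols, tube frame [[-0.9998482702190689, 0.00022097208296133547, -0.0174180283406205], [3.6792738419586154e-05, 0.9999440964571236, 0.010573675181364454], [0.017419391098155844, 0.010571429982985022, -0.9997923832885927]] 
world zaxis [ 0.3971 -0.0888 -0.9135] world x [-0.886   0.2224 -0.4068]
```

View pics/s1.png

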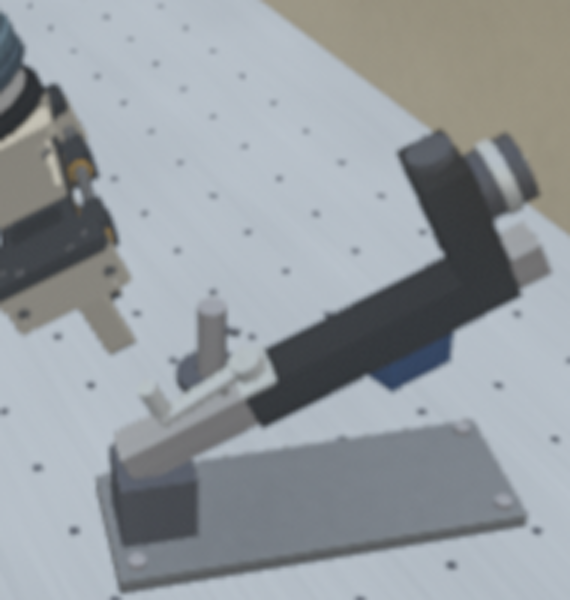

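The picture shows the fingertips (about (115,345) in the crop) above the knob (150,400) and parallel to it. I'll lower onto it and grip.

```bash

python3 -m creep '[[0.5,0.009,-0.007,0.06,0],[0.5,0,0,0.06,0],[0.5,0,0,0.038,0],[0.5,0,0,0,0]]' 8; python3 st.py
python3 -m creep '[[0.1,0,0,0,0],[0.1,0,0,0,0],[0.1,0,0,0,0],[0.1,0,0,0,0],[0.1,0,0,0,0]]' 8; python3 st.py
```

```text
clock: 6.75
eef_pos: [0.4766, -0.1118, 0.1404]
tcp_rot: [0.209, 0.118, 0.971, -0.021]
force: [-0.6, 0.5, -0.0]
finger_gap: 0.0467
grip_force: 0.0
t 6.75 p [ 0.4766 -0.1118  0.1404] tube [ 0.0425 -0.0096  0.0523] q [-0.56    0.03    2.1608  0.2575  0.5641 -2.0792] F [-0.6197  0.4699 -0.0338] gap 0.04669017550862402 0.0
tool axes in cols, tube frame [[-0.9999109348610318, -0.0008779363263920087, -0.013317341068861194], [-0.0010089520674275649, 0.9999511315682507, 0.009834454285861459], [0.013308056246620303, 0.009847014937627905, -0.9998629565774275]] 
world zaxis [ 0.4005 -0.0904 -0.9118] world x [-0.8847  0.221  -0.4105]
clock: 7.25
eef_pos: [0.4769, -0.1122, 0.1423]
tcp_rot: [0.211, 0.118, 0.97, -0.022]
force: [-0.2, 0.6, 2.7]
finger_gap: 0.0135
grip_force: 8.0
t 7.25 p [ 0.4769 -0.1122  0.1423] tube [ 0.0436 -0.0099  0.0539] q [-0.5602  0.0259  2.1611  0.2577  0.5632 -2.0791] F [-0.155   0.6089  2.7148] gap 0.01350239427650645 8.002572655677795
tool axes in cols, tube frame [[-0.999959730968634, -0.0011099832604037822, -0.00890530057318632], [-0.0011839980680113775, 0.9999647674277766, 0.008310358096213909], [0.00889576245816594, 0.008320567304816773, -0.9999258140332281]] 
world zaxis [ 0.4041 -0.0928 -0.91  ] world x [-0.8829  0.2204 -0.4145]
```

Knob gripped (gap 13.5 mm). I'll swing it along its arc.

```bash

python3 -m creep '[[0.1,-0.006,-0.022,0,0],[0.1,-0.0086,-0.021,0,0],[0.1,-0.011,-0.016,0,0],[0.1,-0.0124,-0.015,0,0],[0.1,-0.01,-0.009,0,0],[0.1,-0.0104,-0.007,0,0],[0.1,-0.011,-0.0065,0,0],[0.1,-0.012,-0.006,0,0]]' 8
python3 -m creep '[[0.1,0,0,0,0],[0.1,0,0,0,0]]' 8; python3 st.py
```

```text
clock: 8.05
eef_pos: [0.5007, -0.1707, 0.158]
tcp_rot: [0.21, 0.118, 0.97, -0.022]
force: [-1.4, 6.2, 4.3]
finger_gap: 0.0139
grip_force: 8.0
clock: 8.25
eef_pos: [0.501, -0.1708, 0.1582]
tcp_rot: [0.211, 0.118, 0.97, -0.022]
force: [-1.4, 4.9, 4.3]
finger_gap: 0.0138
grip_force: 8.0
t 8.25 p [ 0.501  -0.1708  0.1582] tube [ 0.0845 -0.061   0.0524] q [-0.6591  0.0768  2.0558  0.2964  0.6391 -2.1926] F [-1.3631  4.9275  4.3031] gap 0.013766163660674641 8.001615107059479
tool axes in cols, tube frame [[-0.9999519676455326, -0.0010019410860156223, -0.00974979568440052], [-0.0010882027547459028, 0.9999602789874265, 0.008846256957195268], [0.009740544984340706, 0.008856441805167358, -0.9999133388559028]] 
world zaxis [ 0.4035 -0.0921 -0.9103] world x [-0.8833  0.2206 -0.4138]
```

The lever is at its stop (knob at y = -61 mm, θ ≈ 1.2). I'll release, lift and go above the button.

```bash

python3 -m creep '[[0.5,0,0,0,0],[0.5,0,0,0,0],[0.5,0,0,0,0],[0.5,0,0,-0.09,0],[0.5,0,0,-0.09,0],[1,-0.0737,0.0407,0,0],[1,-0.0737,0.0407,0,0],[1,-0.0737,0.0407,0,0]]' 8
python3 -m creep '[[1,0,0,0,0]]' 8; python3 st.py; python3 - <<'E'
from h import *
a=cv2.cvtColor(env.camera("side"),cv2.COLOR_RGB2BGR)[120:320,180:370]
b=cv2.cvtColor(env.camera("top"),cv2.COLOR_RGB2BGR)[105:275,260:440]
cv2.imwrite("pics/s2.png",cv2.hconcat([cv2.resize(a,(400,400)),cv2.resize(b,(400,400))]))
E
```

```text
clock: 9.05
eef_pos: [0.5776, -0.1279, 0.2879]
tcp_rot: [0.212, 0.119, 0.97, -0.023]
force: [0.4, -0.7, -0.4]
finger_gap: 0.0657
grip_force: 0.0
clock: 9.15
eef_pos: [0.5809, -0.1274, 0.2891]
tcp_rot: [0.213, 0.117, 0.97, -0.022]
force: [-0.7, -0.1, 0.1]
finger_gap: 0.0737
grip_force: 0.0
t 9.15 p [ 0.5809 -0.1274  0.2891] tube [0.2004 0.0006 0.1428] q [-0.4627  0.0569  1.726   0.1224  0.9403 -1.844 ] F [-0.6945 -0.0967  0.1247] gap 0.07372669756517818 0.0
tool axes in cols, tube frame [[-0.9999876124011022, -0.003248876753251194, -0.00377092086707162], [-0.0032813589513236347, 0.9999572916659434, 0.008639880065387637], [0.0037426899118283355, 0.008652146782960756, -0.9999555653269151]] 
world zaxis [ 0.4087 -0.0937 -0.9079] world x [-0.8814  0.2178 -0.4192]
```

View pics/s2.png

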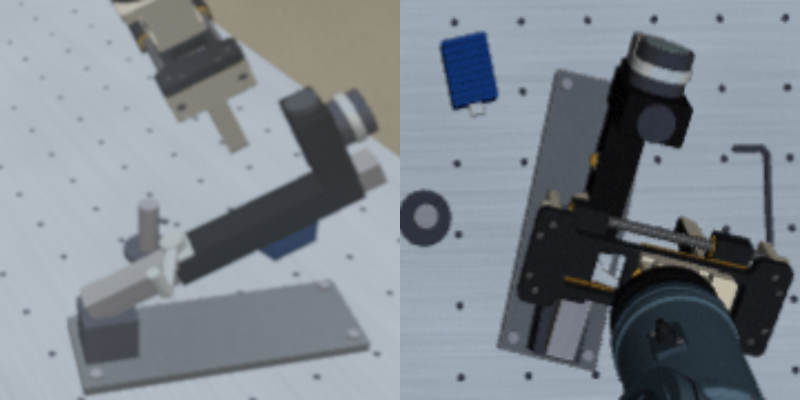

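The lever is wide open: in the left panel its arm now juts right at about (170,265), and the hand is clear of the head. I'll lower around the sleeve at the button.

```bash

python3 -m creep '[[1,0.01,-0.004,0.08,0],[1,0,0,0.08,0],[1,0,0,0.08,0],[1,0,0,0.044,0],[1,0,0,0,0]]' 8; python3 st.py
```

```text
clock: 9.75
eef_pos: [0.6257, -0.1414, 0.1496]
tcp_rot: [0.206, 0.119, 0.971, -0.021]
force: [-0.5, 0.1, 0.3]
finger_gap: 0.0927
grip_force: 0.0
t 9.75 p [ 0.6257 -0.1414  0.1496] tube [ 0.1839 -0.002  -0.0034] q [-0.4457  0.2821  1.8136  0.1502  0.6431 -1.874 ] F [-0.4752  0.0973  0.3201] gap 0.09270730793001014 0.0
tool axes in cols, tube frame [[-0.9998192120482882, 0.0007269603029264973, -0.019000388097568342], [0.0005477446124750013, 0.999955332632696, 0.009435714878800863], [0.019006398790401, 0.009423601655019605, -0.9997749509448953]] 
world zaxis [ 0.3954 -0.0895 -0.9141] world x [-0.8865  0.2231 -0.4053]
```

```bash

python3 -m creep '[[1,0,0,0,0],[1,0,0,0,0]]' 8; python3 st.py |head -1
```

```text
clock: 9.95
eef_pos: [0.6286, -0.1421, 0.1563]
tcp_rot: [0.211, 0.119, 0.97, -0.022]
force: [-0.3, 0.1, -0.0]
finger_gap: 0.0932
grip_force: 0.0
t 9.95 p [ 0.6286 -0.1421  0.1563] tube [ 0.1895 -0.002   0.0013] q [-0.4448  0.2753  1.8083  0.15    0.6443 -1.8734] F [-0.347   0.0892 -0.0257] gap 0.0931782760179318 0.0
```

```bash

python3 -m creep '[[1,-0.01,0.004,0.004,0],[1,0,0,0,0],[1,0,0,0,0]]' 40; python3 st.py|head -1
python3 -m creep '[[0.2,0,0,0,0],[0.2,0,0,0,0],[0.2,0,0,0,0],[0.2,0,0,0,0],[0.2,0,0,0,0],[0.2,0,0,0,0],[0.2,0,0,0,0],[0.2,0,0,0,0]]' 40; python3 st.py
```

```text
clock: 10.25
eef_pos: [0.6348, -0.1409, 0.156]
tcp_rot: [0.211, 0.118, 0.97, -0.022]
force: [0.2, 0.9, -0.1]
finger_gap: 0.0927
grip_force: 0.0
t 10.25 p [ 0.6348 -0.1409  0.156 ] tube [ 0.1946  0.0007 -0.0014] q [-0.4375  0.2852  1.7948  0.1451  0.6474 -1.8632] F [ 0.1592  0.8734 -0.102 ] gap 0.0927287013341808 0.0
clock: 11.05
eef_pos: [0.6343, -0.1411, 0.1548]
tcp_rot: [0.21, 0.118, 0.97, -0.022]
force: [1.8, 3.2, 0.2]
finger_gap: 0.0354
grip_force: 40.0
t 11.05 p [ 0.6343 -0.1411  0.1548] tube [ 0.1937  0.0003 -0.0023] q [-0.4378  0.2865  1.7956  0.1442  0.647  -1.8632] F [1.7552 3.2332 0.2107] gap 0.03537226623992129 39.99773181974888
tool axes in cols, tube frame [[-0.9999439056525757, -0.0016809769941626476, -0.010457526696974008], [-0.0017646241080798786, 0.999966485121732, 0.007994669164264924], [0.010443737359298717, 0.008012674312235653, -0.999913358946832]] 
world zaxis [ 0.4026 -0.0928 -0.9106] world x [-0.8837  0.22   -0.4131]
```

Gap is 35.4 mm, so the button is flush. Sliding uphill, 24 mm first.

```bash

python3 -m creep '[[0.2,-0.006,0,0,0],[0.2,-0.006,0,0,0],[0.2,-0.006,0,0,0],[0.2,-0.006,0,0,0],[0.2,-0.006,0,0,0],[0.2,-0.006,0,0,0],[0.2,-0.006,0,0,0],[0.2,-0.006,0,0,0]]' 40; python3 st.py|head -1
python3 -m creep '[[0.2,0,0,0,0],[0.2,0,0,0,0]]' 40; python3 st.py|head -1
```

```text
clock: 11.85
eef_pos: [0.6522, -0.1455, 0.1632]
tcp_rot: [0.207, 0.118, 0.971, -0.022]
force: [-15.0, 1.1, 7.7]
finger_gap: 0.0358
grip_force: 40.0
t 11.85 p [ 0.6522 -0.1455  0.1632] tube [ 0.2139  0.0005 -0.0024] q [-0.4302  0.3094  1.7351  0.1304  0.6906 -1.8428] F [-14.9912   1.061    7.6769] gap 0.03579311456147591 40.003668665885925
clock: 12.05
eef_pos: [0.6541, -0.146, 0.1642]
tcp_rot: [0.209, 0.118, 0.971, -0.022]
force: [-5.9, 0.9, 3.6]
finger_gap: 0.0357
grip_force: 40.0
t 12.05 p [ 0.6541 -0.146   0.1642] tube [ 0.2161  0.0004 -0.0024] q [-0.4299  0.3099  1.7332  0.1316  0.6877 -1.8428] F [-5.9314  0.8943  3.574 ] gap 0.03571666853656885 40.00064671039581
```

```bash

python3 -m creep '[[0.2,-0.005,0,0,0],[0.2,-0.005,0,0,0],[0.2,-0.005,0,0,0],[0.2,-0.005,0,0,0],[0.2,-0.004,0,0,0],[0.2,-0.004,0,0,0],[0.2,-0.004,0,0,0],[0.2,0,0,0,0]]' 40; python3 st.py|head -1
python3 -m creep '[[0.2,0,0,0,0],[0.2,0,0,0,0]]' 40; python3 st.py|head -1
```

```text
clock: 12.85
eef_pos: [0.6685, -0.1496, 0.1711]
tcp_rot: [0.209, 0.118, 0.971, -0.022]
force: [-5.6, 0.5, 3.5]
finger_gap: 0.0358
grip_force: 40.0
t 12.85 p [ 0.6685 -0.1496  0.1711] tube [ 0.2325  0.0004 -0.0024] q [-0.4248  0.3266  1.6896  0.1245  0.7134 -1.8304] F [-5.6049  0.4573  3.5377] gap 0.035830457892096226 39.9999725818634
clock: 13.05
eef_pos: [0.6687, -0.1496, 0.1712]
tcp_rot: [0.209, 0.118, 0.97, -0.022]
force: [-5.6, 1.7, 3.3]
finger_gap: 0.0359
grip_force: 40.0
t 13.05 p [ 0.6687 -0.1496  0.1712] tube [ 0.2327  0.0004 -0.0024] q [-0.4248  0.3265  1.6895  0.1246  0.713  -1.8305] F [-5.6283  1.7376  3.3216] gap 0.035917787291051 39.99979376792908
```

```bash
python3 - <<'E'
from h import *
a=cv2.cvtColor(env.camera("side"),cv2.COLOR_RGB2BGR)[120:320,180:370]
b=cv2.cvtColor(env.camera("top"),cv2.COLOR_RGB2BGR)[105:275,260:440]
cv2.imwrite("pics/s3.png",cv2.hconcat([cv2.resize(a,(400,400)),cv2.resize(b,(400,400))]))
E
```

```text
(no output)
```

View pics/s3.png

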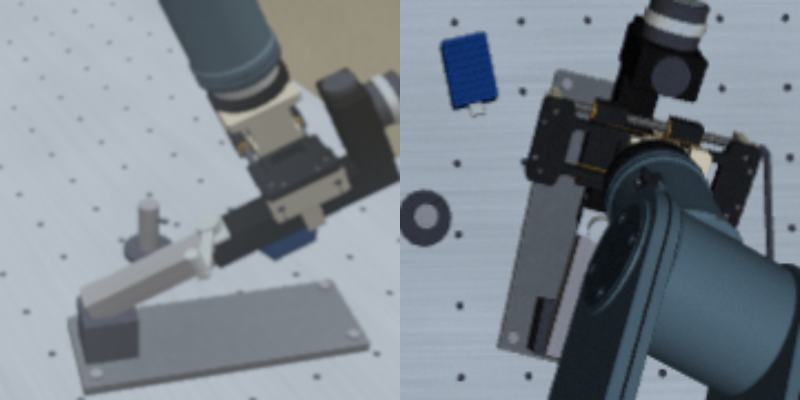

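The sleeve has moved about 39 mm with the hand, and the lever is still open. I'll creep on in sub-millimetre steps until the force rises, which shows the button has locked.

```bash
for i in 1; do
python3 -m creep '[[0.2,-0.002,0,0,0],[0.2,0,0,0,0]]' 40 | grep -E "force"; python3 st.py|head -1; 
python3 -m creep '[[0.2,-0.002,0,0,0],[0.2,0,0,0,0]]' 40| grep -E "force"; python3 st.py|head -1
python3 -m creep '[[0.2,-0.001,0,0,0],[0.2,0,0,0,0]]' 40| grep -E "force"; python3 st.py|head -1; done
```

```text
force: [-8.0, 2.0, 4.0]
grip_force: 40.0
t 13.35 p [ 0.669  -0.1497  0.1713] tube [ 0.233   0.0005 -0.0024] q [-0.4245  0.3275  1.6873  0.1239  0.7155 -1.8297] F [-7.9896  1.9666  4.0325] gap 0.035969469229089925 40.00091850757599
force: [-8.6, 1.5, 4.8]
grip_force: 40.0
t 13.55 p [ 0.6697 -0.1499  0.1717] tube [ 0.2338  0.0004 -0.0024] q [-0.4242  0.3284  1.6847  0.1233  0.7174 -1.829 ] F [-8.5501  1.5254  4.8183] gap 0.03588165680095626 40.00142455101013
force: [-9.8, 2.6, 4.6]
grip_force: 40.0
t 13.75 p [ 0.6701 -0.15    0.1718] tube [ 0.2342  0.0004 -0.0024] q [-0.4241  0.3289  1.6835  0.1231  0.7183 -1.8287] F [-9.7638  2.62    4.6004] gap 0.03579400022020581 40.00140130519867
```

```bash

python3 -m creep '[[0.2,-0.002,0,0,0],[0.2,0,0,0,0],[0.2,0,0,0,0]]' 40 | grep -E "force"; python3 st.py|head -1; 
python3 -m creep '[[0.2,-0.002,0,0,0],[0.2,0,0,0,0],[0.2,0,0,0,0]]' 40| grep -E "force"; python3 st.py|head -1
```

```text
force: [-8.1, 2.3, 5.3]
grip_force: 40.0
t 14.05 p [ 0.6709 -0.1502  0.1723] tube [ 0.2352  0.0004 -0.0024] q [-0.4238  0.3299  1.6808  0.1226  0.7199 -1.828 ] F [-8.1059  2.2917  5.2707] gap 0.035772296199335946 40.0015515089035
force: [-11.7, 1.6, 5.7]
grip_force: 40.0
t 14.35 p [ 0.6712 -0.1502  0.1723] tube [ 0.2355  0.0005 -0.0024] q [-0.4236  0.3308  1.6788  0.1219  0.7225 -1.8273] F [-11.6655   1.6469   5.6712] gap 0.03537439270134107 40.0025475025177
```

```bash

python3 -m creep '[[0.2,-0.002,0,0,0],[0.2,0,0,0,0],[0.2,0,0,0,0]]' 40 | grep -E "force"; python3 st.py|head -1; 
python3 -m creep '[[0.2,-0.002,0,0,0],[0.2,0,0,0,0],[0.2,0,0,0,0]]' 40| grep -E "force"; python3 st.py|head -1
```

```text
force: [-13.9, 2.8, 6.8]
grip_force: 40.0
t 14.65 p [ 0.6713 -0.1503  0.1724] tube [ 0.2356  0.0005 -0.0024] q [-0.4234  0.3315  1.6768  0.1211  0.7251 -1.8266] F [-13.9073   2.843    6.7955] gap 0.03584639730980392 40.00333070755005
force: [-17.5, 3.1, 7.7]
grip_force: 40.0
t 14.95 p [ 0.6715 -0.1503  0.1725] tube [ 0.2358  0.0005 -0.0024] q [-0.4232  0.3323  1.6749  0.1203  0.7278 -1.8259] F [-17.5422   3.1108   7.7072] gap 0.03556813143800084 40.00378668308258
```

The position stalls at about +41 mm while the force climbs to 19 N, so the button has locked. I'll relax, open, and lift off.

```bash

python3 -m creep '[[0.2,0.004,0,0,0],[0.2,0.004,0,0,0],[0.2,0.001,0,0,0],[0.2,0,0,0,0],[0.2,0,0,0,0]]' 40 | grep -E "force"; python3 st.py|head -1; 
python3 -m creep '[[1,0,0,0,0],[1,0,0,0,0],[1,0,0,0,0],[1,0,0,0,0],[1,0,0,0,0],[1,0,0,0,0]]' 8;python3 st.py|head -1
python3 -m creep '[[1,0,0,-0.09,0],[1,0,0,-0.09,0],[1,0,0,-0.09,0],[1,0.08,0,0,0],[1,0.08,0,0,0],[1,0,0,0,0],[1,0,0,0,0]]' 8;python3 st.py; python3 - <<'E'
from h import *
a=cv2.cvtColor(env.camera("side"),cv2.COLOR_RGB2BGR)[120:320,180:370]
b=cv2.cvtColor(env.camera("top"),cv2.COLOR_RGB2BGR)[85:255,260:440]
cv2.imwrite("pics/s4.png",cv2.hconcat([cv2.resize(a,(400,400)),cv2.resize(b,(400,400))]))
E
```

```text
force: [-6.2, 0.3, 5.2]
grip_force: 40.0
t 15.45 p [ 0.671  -0.1502  0.1723] tube [ 0.2353  0.0005 -0.0024] q [-0.4241  0.3289  1.6834  0.1242  0.7155 -1.829 ] F [-6.1949  0.3156  5.2307] gap 0.03567424256744854 39.99954164028168
clock: 16.05
eef_pos: [0.6716, -0.1502, 0.1722]
tcp_rot: [0.21, 0.118, 0.97, -0.022]
force: [0.2, 0.5, -0.2]
finger_gap: 0.0793
grip_force: 0.0
t 16.05 p [ 0.6716 -0.1502  0.1722] tube [ 0.2358  0.0006 -0.0027] q [-0.4239  0.3295  1.6832  0.125   0.7141 -1.8291] F [ 0.1759  0.5411 -0.1739] gap 0.07929628012668144 0.0
clock: 16.75
eef_pos: [0.5461, -0.1199, 0.2623]
tcp_rot: [0.211, 0.119, 0.97, -0.022]
force: [0.3, -0.0, 0.7]
finger_gap: 0.0931
grip_force: 0.0
t 16.75 p [ 0.5461 -0.1199  0.2623] tube [ 0.1569 -0.0006  0.1336] q [-0.4836  0.0119  1.8381  0.1372  0.882  -1.8764] F [ 0.2948 -0.0487  0.7161] gap 0.09305844005642384 0.0
tool axes in cols, tube frame [[-0.9999531855233712, -0.000683289235411293, -0.00965193646287598], [-0.0007642691826300808, 0.9999645211203247, 0.008388825496823257], [0.009645862028823938, 0.00839580945593937, -0.9999182305215265]] 
world zaxis [ 0.4034 -0.0926 -0.9103] world x [-0.8831  0.2209 -0.4139]
```

View pics/s4.png

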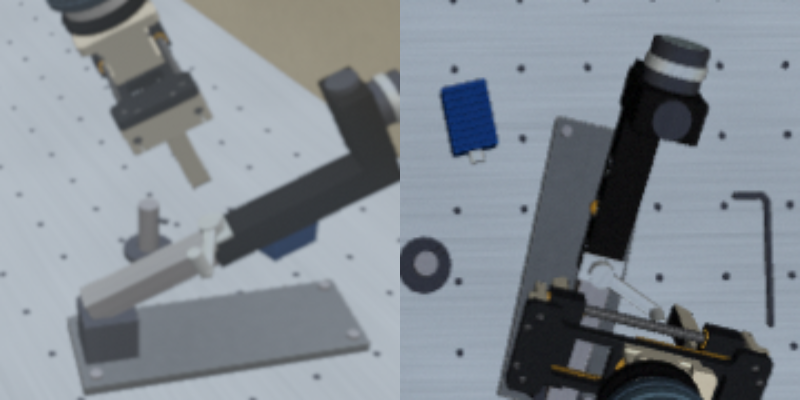

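The button's brass dome is out at (594,207) in the right panel, the sleeve is one hole up and the lever is still open. Next I'll grip the knob, expected at tube (0.120, -0.061).

```bash

python3 -m creep '[[0.5,0.036,-0.061,0,0],[0.5,0.036,-0.061,0,0],[0.5,0,0,0,0],[0.5,0,0,0,0],[0.5,0,0,0,0],[0.5,0,0,0.06,0],[0.5,0,0,0.06,0],[0.5,0,0,0.042,0]]' 8
python3 -m creep '[[0.5,0,0,0,0],[0.5,0,0,0,0]]' 8; python3 st.py|head -1
python3 -m creep '[[0.1,0,0,0,0],[0.1,0,0,0,0],[0.1,0,0,0,0],[0.1,0,0,0,0],[0.1,0,0,0,0]]' 8; python3 st.py|head -1
```

```text
clock: 17.65
eef_pos: [0.5342, -0.1779, 0.1721]
tcp_rot: [0.21, 0.118, 0.97, -0.022]
force: [-0.4, -0.1, -0.2]
finger_gap: 0.0466
grip_force: 0.0
clock: 17.85
eef_pos: [0.5335, -0.1781, 0.1733]
tcp_rot: [0.21, 0.118, 0.97, -0.022]
force: [0.7, 0.2, 0.4]
finger_gap: 0.0469
grip_force: 0.0
t 17.85 p [ 0.5335 -0.1781  0.1733] tube [ 0.121  -0.0601  0.0521] q [-0.6242  0.1157  1.9655  0.2592  0.6814 -2.1242] F [0.7258 0.2267 0.41  ] gap 0.04687694155612627 0.0
clock: 18.35
eef_pos: [0.5328, -0.1786, 0.1735]
tcp_rot: [0.211, 0.119, 0.97, -0.022]
force: [-0.4, 0.9, 1.1]
finger_gap: 0.0138
grip_force: 8.0
t 18.35 p [ 0.5328 -0.1786  0.1735] tube [ 0.1206 -0.0607  0.0524] q [-0.626   0.1143  1.967   0.2601  0.6806 -2.1248] F [-0.4359  0.9229  1.0895] gap 0.013780610212387124 8.006282150745392
```

```bash

python3 -m creep '[[0.1,0.012,0.006,0,0],[0.1,0.011,0.0065,0,0],[0.1,0.0104,0.007,0,0],[0.1,0.01,0.009,0,0],[0.1,0.0124,0.015,0,0],[0.1,0.011,0.016,0,0],[0.1,0.0086,0.021,0,0],[0.1,0.006,0.022,0,0]]' 8;  python3 st.py|head -1
python3 -m creep '[[0.1,0.001,0.01,0,0],[0.1,0,0.01,0,0],[0.1,0,0.004,0,0],[0.1,0,0,0,0],[0.1,0,0,0,0]]' 8; python3 st.py|head -1
```

```text
clock: 19.15
eef_pos: [0.5065, -0.1192, 0.1547]
tcp_rot: [0.208, 0.119, 0.971, -0.022]
force: [-2.8, -3.0, -2.5]
finger_gap: 0.0137
grip_force: 8.0
t 19.15 p [ 0.5065 -0.1192  0.1547] tube [ 0.0764 -0.0095  0.0523] q [-0.5317  0.0654  2.077   0.2185  0.6066 -2.014 ] F [-2.773  -3.041  -2.5026] gap 0.013702675905739032 7.993917614221573
clock: 19.65
eef_pos: [0.5092, -0.1092, 0.1548]
tcp_rot: [0.208, 0.118, 0.971, -0.023]
force: [-11.2, -11.3, -3.0]
finger_gap: 0.0136
grip_force: 8.0
t 19.65 p [ 0.5092 -0.1092  0.1548] tube [0.0766 0.0008 0.0524] q [-0.5019  0.0661  2.0757  0.1953  0.6013 -1.9696] F [-11.2326 -11.313   -3.0397] gap 0.013633577882644101 8.002429213374853
```

The knob is at y ≈ 0 and against its stop (11 N), so the lever is shut. I'll release, lift away and check.

```bash

python3 -m creep '[[0.1,0,-0.004,0,0],[0.5,0,0,0,0],[0.5,0,0,0,0],[0.5,0,0,0,0],[0.5,0,0,-0.06,0],[0.5,0,0,-0.09,0],[0.5,0.06,0,-0.06,0],[0.5,0.08,0,-0.04,0]]' 8
python3 -m creep '[[0.5,0.05,0.06,-0.03,0],[0.5,0,0.09,0,0],[0.5,0,0.09,0,0],[0.5,0,0,0,0],[0.5,0,0,0,0]]' 8; python3 st.py|head -1; python3 - <<'E'
from h import *
a=cv2.cvtColor(env.camera("side"),cv2.COLOR_RGB2BGR)[120:320,180:370]
b=cv2.cvtColor(env.camera("top"),cv2.COLOR_RGB2BGR)[85:255,260:440]
cv2.imwrite("pics/s5.png",cv2.hconcat([cv2.resize(a,(400,400)),cv2.resize(b,(400,400))]))
E
```

```text
clock: 20.45
eef_pos: [0.4, -0.0839, 0.2449]
tcp_rot: [0.213, 0.117, 0.97, -0.023]
force: [-1.1, -0.8, 1.1]
finger_gap: 0.0463
grip_force: 0.0
clock: 20.95
eef_pos: [0.3973, 0.033, 0.2457]
tcp_rot: [0.21, 0.115, 0.971, -0.021]
force: [-0.5, -0.4, 0.1]
finger_gap: 0.0466
grip_force: 0.0
t 20.95 p [0.3973 0.033  0.2457] tube [-0.0147  0.1115  0.1952] q [-0.1862 -0.2955  2.1284 -0.0177  0.8838 -1.5128] F [-0.5415 -0.3837  0.1018] gap 0.046595322544786086 0.0
```

View pics/s5.png

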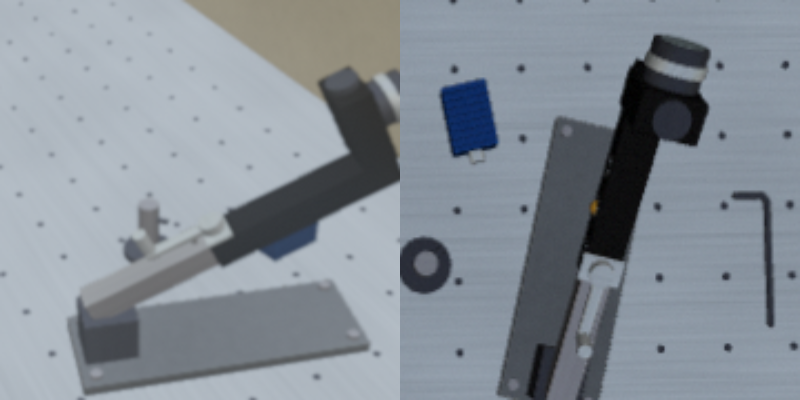

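The button is out at (594,207), the lever points downhill along the tube with the knob at (585,350), the bystanders haven't moved and the hand is clear.

```bash
python3 -c "
from cell import env; print(env.job_done())"
```

```text
the job is handed in; nothing more can be done
None
```

The instrument head is one hole up with the button out through the second hole, the clamp lever shut, the hand clear and the bystanders unmoved in the last picture; I handed the job in at about 21 s, but no verdict was returned.

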